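Tare the weighing dish on a carat balance by its touch-free sensor

ROBOT

A 6-joint arm with a two-finger parallel gripper is mounted at the origin on a cart in front of the work surface, level with it; the furniture and walls round the work are solid. World frame = base frame: x ahead of the robot, y to its left, z up, the work surface at z = 0. Lengths are in m, angles in rad, forces in N, time in s.
With the tool pointing down it reaches from about 0.3 to 0.825 m from the base axis. Payload 5.4 kg.
Tool frame: the origin (TCP) lies midway between the tips of the shut fingers; the grasp point (between the pads) lies 19 mm behind it; z points along the fingers, y is the line along which they close (so a half turn about z gives the same grasp; the last joint's range is limited). The gripper opens to 92 mm and grips with 3 to 60 N. Pads are 20 mm wide; open, the fingers measure 128 mm over their backs; the gripper's body (75 mm by 189 mm) begins 69 mm behind the grasp point.
Start: joints at [1.139, 0.158, 1.597, -0, 1.386, -0.21], TCP at [0.127, 0.561, 0.177] pointing down, gripper open.
Joint ranges: [-2.91, 2.91], [-0.94, 2.29], [0.18, 2.7], [-1.29, 4.43], [0.17, 2.64], [-3, 3]. Speed limits (rad/s): [2.57, 2.57, 3.14, 3.14, 3.14, 3.14].

INTERFACE

Orientations are given as a unit quaternion [x, y, z, w].
In Python, from station import bot, planner, sensors, camera, get_calibration, job_done gives the robot as it stands. The module is installed in compiled form; this text tells all that it offers. Calls block until the motion is done:
- bot.movep(position, orientation): joint-space move of the TCP to a pose.
- bot.move_straight(position, attitude=None, feed=0.15, until_force=None): straight line of the TCP; attitude=None keeps the orientation; feed is the mean speed in m/s. With until_force (N) it stops when the force on the tool has changed by that much, and returns True; else False.
- bot.goto_joints(angles): joint-space move.
- bot.let_go() and bot.close_gripper(): open the fingers fully, or close them until they stop; the grip force is fixed at half the most.
- bot.hold(seconds).
- planner.solve_ik(position, orientation): joint angles nearest the present ones, or None.
- sensors.state(): the state.
- camera(name): name is "side" or "top"; returns the picture (400x640x3 uint8, blue, green, red); there is no depth.
- get_calibration(name): a dict with "intrinsics" (3x3 intrinsics, pixels), "T" (4x4, takes a point from camera to world coordinates). Camera axes: x right, y up, looking along -z (the intrinsics and any distortion apply to the point x, -y, -z); pixel columns grow to the right and rows downward; lengths in m; the calibration is good to about 2 mm. A picture is of the moment at which its call begins. get_calibration takes no time and is no camera call.
A pose or a line that the arm cannot do raises bot.MotionError and nothing moves.
- job_done(): hands the job in; it is judged then, once.
The state is a dict: "time_s": time; "joints": joint angles; "joint_vel": joint speeds; "joint_efforts": joint torques, N m; "tcp_pos": TCP position; "orientation": TCP orientation; "contact_force": force on the tool from outside, world axes, zero at the start; "moment": the same for the moment, N m; "gripper_width": opening from 0.0 (shut) to 1.0 (fully open); "grasp_force": force on a finger pad.
Only numpy, scipy, OpenCV 4.12 (cv2) and the standard library are available. Lean on these libraries where they do the work, as an engineer would, in place of code of your own. Each camera call takes 0.05 s, during which the arm holds its last target. There are 200 camera calls.

TASK

Tare the empty weighing dish on the carat balance: with a fingertip, gently push the glass lid of its draft shield fully shut, towards the front of the balance, so that no air stirs the pan. Then point straight down at the round touch-free sensor on the front panel, fingertips two or three centimetres above it, and stay there for three seconds without touching; finally lift at least 15 cm away. Grip and lift nothing, do not shove the balance along the bench, never touch the front panel, and keep away from the bar-shaped sensor, which would print a slip.

Things in the scene. Friction and masses are not known exactly. Their poses are not given: they have to be found in the camera images.
- balance: White balance, loose on its feet, 210 mm deep (x), 160 wide (y), 2.2 kg; pushes over 10 N may shift it. Origin: centre of its underside. -x is its front (low panel), +y its left, z up. Housing 37 mm high; glass chamber at x = -41 to 50, y = -59 to 59 mm; white column behind it to x = 105 mm; lid rails on both, top at z = 106 mm. A lamp hood hangs 0.19 m above the bench beyond world x = 0.69
- shield_lid (a joint): how far the glass lid on top of the chamber is open, in m: 0 fully shut (against its front stop), 0.07 fully open, slid back over the rear column. It slides along the balance's x axis, shuts towards -x, needs about 1.5 N and stays where it is left
- push_face (a point): centre of the upright rear face of the wedge-shaped grey ridge on the lid; moves with the lid. The face looks to the balance's +x, is 70 mm wide and 16 mm high, from the lid's glass top (z = 104 mm) to z = 120 mm; its front slopes off, so push from behind. The glass reaches 50 mm behind the face. Lid shut: the point is at x = 4, y = 0, z = 112 mm of the balance
- sensor_panel: grey front panel, part of the balance, 56 x 148 mm, with a dark display in the middle and a sensor window at either end. Origin: centre of its underside; its top is 4 mm above that (z = 40 mm of the balance), its rear edge 5 mm in front of the chamber. Axes as the balance's
- round_sensor (a point): centre of the top of the round touch-free tare sensor, a dark disc of 24 mm in a thin steel ring, at the left end of the front panel (seen from the robot): x = -74, y = +50, z = 40 mm of the balance. The glass chamber rises 33 mm behind it
- bar_sensor (a point): centre of the top of the bar-shaped print sensor, a dark bar of 33 x 9 mm in a thin steel frame, at the right end of the front panel: x = -74, y = -50, z = 40 mm of the balance
- pan (a point): centre of the top of the round steel weighing pan (68 mm across) inside the chamber
- dish: small empty aluminium weighing dish, 42 mm across and 12 mm high, standing loose on the pan. Origin: centre of its underside
- loupe: black loupe, 39 x 21 x 21 mm, lying loose on the bench left of the balance; a bystander. Origin: centre of its underside
- tin: closed green findings tin, 60 x 88 x 25 mm, loose on the bench left of the balance; a bystander. Origin: centre of its underside
- stone_tweezers: steel tweezers, 126 x 13 x 9 mm, lying loose on the bench right of the balance; a bystander. Origin: centre of its underside
Not all that is in view belongs to the job. Of the things shaped like the dish, the aluminium one is meant.

How it is judged:
By the outcome, as a careful person would: the job done as asked, in the order asked, and still so for the second after the job is handed in, with the robot touching nothing.
It also fails if it takes over 42 s, if anything falls off the work surface, if the arm or the gripper's body presses on something with over 40 N, if the wrist force passes 120 N, or if a joint passes its speed limit or range.

## Working session

There is one attempt and no reset: what is moved stays moved. The work goes in short steps, each a Python script; the robot and the scene stay as the last script left them, time stands still between calls to the robot, and variables do not carry over. Pictures are saved under pics/ and viewed, at most 10 in all, crops included, and the job is handed in when it is done.

```bash
mkdir -p pics
python3 - <<'E'
from station import *
import cv2,numpy as np
for n in("top","side"):
    cv2.imwrite(f"pics/{n}0.png",camera(n)); c=get_calibration(n); print(n,{k:np.round(v,4).tolist() if not isinstance(v,str) else v for k,v in c.items()})
print(sensors.state())
E
```

```text
top {'intrinsics': [[510.6294, 0.0, 320.8977], [0.0, 510.6294, 195.6108], [0.0, 0.0, 1.0]], 'T': [[0.0036, 0.9822, -0.1878, 0.339], [-0.9998, -0.0002, -0.0203, 0.1534], [-0.02, 0.1878, 0.982, 1.1256], [0.0, 0.0, 0.0, 1.0]]}
side {'intrinsics': [[365.7127, 0.0, 319.4247], [0.0, 365.7127, 202.3686], [0.0, 0.0, 1.0]], 'T': [[0.9171, 0.1408, -0.373, 0.2275], [-0.3987, 0.3083, -0.8637, -0.5567], [-0.0066, 0.9408, 0.3388, 0.3827], [0.0, 0.0, 0.0, 1.0]]}
{'time_s': 0.1, 'joints': array([ 1.13893397e+00,  1.59003869e-01,  1.59809092e+00, -2.09299963e-06,
        1.38623011e+00, -2.10118513e-01]), 'joint_vel': array([ 0.00150422, -0.00023265, -0.00475788, -0.00010402,  0.00080652,
        0.00057605]), 'joint_efforts': array([ 6.46941480e-04, -3.86505497e+01, -3.22959960e+01,  7.05602020e-02,
        3.39951762e-02, -4.92068091e-05]), 'tcp_pos': array([0.12621995, 0.56032362, 0.17571513]), 'orientation': array([ 1.10644678e-01,  9.93859651e-01, -8.22210459e-04, -2.72291987e-04]), 'contact_force': array([-0.27486798,  0.427218  ,  0.96808074]), 'moment': array([-0.06376926,  0.02680677,  0.01673674]), 'grasp_force': 0.0, 'gripper_width': 1.0031169483361202}
```

View pics/top0.png

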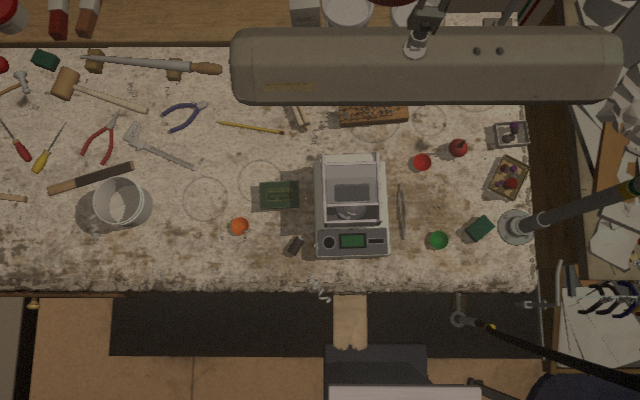

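View pics/side0.png

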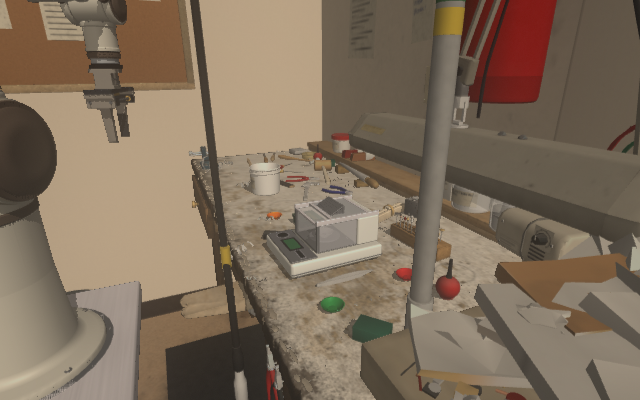

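The top view shows the balance at about (352,205), with its panel at the bottom: a round dark sensor at about (328,242), the display at (352,240) and the bar at (376,240). The grey ridge is somewhere around (352,192). In the side view the balance is at about (322,235). Next I'll take a close crop of each.

Run:
```python
import cv2
a=cv2.imread("pics/top0.png")[140:265,290:420];b=cv2.imread("pics/side0.png")[185:280,255:390]
cv2.imwrite("pics/c_top.png",cv2.resize(a,None,fx=4.6,fy=4.6,interpolation=cv2.INTER_CUBIC))
cv2.imwrite("pics/c_side.png",cv2.resize(b,None,fx=5.9,fy=5.9,interpolation=cv2.INTER_CUBIC))
```

```text
(no output)
```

View pics/c_top.png

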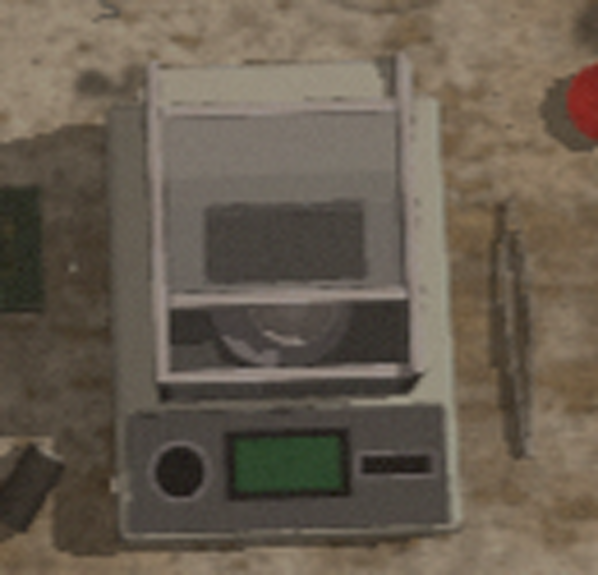

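View pics/c_side.png

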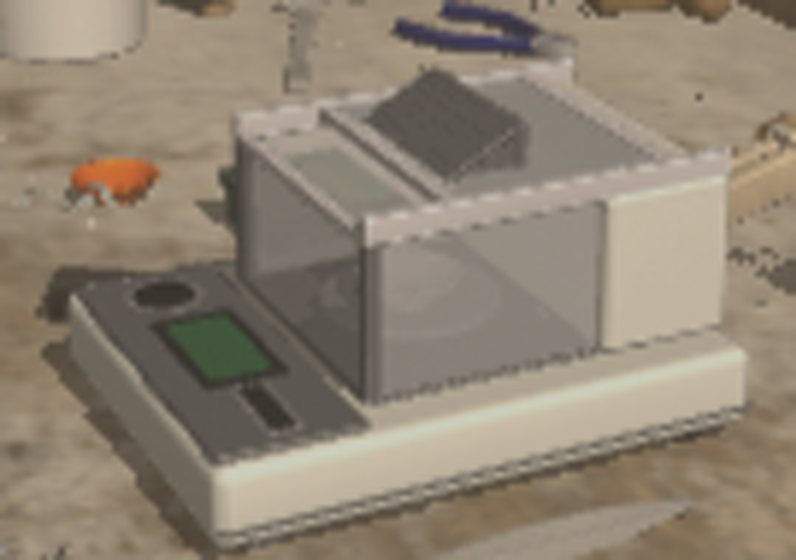

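The crops show these candidates: round sensor at top (329,242), bar sensor at (376,241) and display at (352,241). I choose the round disc at (329,242) for the tare. The ridge's rear top edge runs from about (334.6,184.1) to (368.9,184.1), and the lid is open by several cm. Now I'll measure the positions.

```bash
cat > h.py <<'E'
import numpy as np,cv2
from station import *
def ray(n,p,z):
    c=get_calibration(n);K=np.array(c["intrinsics"]);T=np.array(c["T"])
    d=np.linalg.solve(K,[p[0],p[1],1]);d=T[:3,:3]@[d[0],-d[1],-d[2]];o=T[:3,3]
    return o+d*(z-o[2])/d[2]
def blob(im,box,thr):
    x0,y0,x1,y1=box;g=cv2.cvtColor(im[y0:y1,x0:x1],cv2.COLOR_BGR2GRAY).astype(float)
    w=np.clip(thr-g,0,None);w[w<0]=0;m=(w>0).astype(np.uint8)
    n,l,s,c=cv2.connectedComponentsWithStats(m);i=1+np.argmax(s[1:,4])
    return c[i]+[x0,y0],s[i],
E
python3 - <<'E'
from h import *
t=cv2.imread("pics/top0.png");s=cv2.imread("pics/side0.png")
g=lambda im:cv2.cvtColor(im,cv2.COLOR_BGR2GRAY)
P={}
for nm,n,im,box in(("round","top",t,(320,235,338,250)),("bar","top",t,(366,236,387,246)),("round","side",s,(276,230,291,239)),("bar","side",s,(295,249,307,259))):
    c,st=blob(im,box,50);P[nm,n]=ray(n,c,.04);print(nm,n,c.round(1),st,P[nm,n].round(4))
v=P["round","top"]-P["bar","top"];print("dist",np.linalg.norm(v),"yaw",np.degrees(np.arctan2(-v[0],v[1])))
v=P["round","side"]-P["bar","side"];print("dist",np.linalg.norm(v),"yaw",np.degrees(np.arctan2(-v[0],v[1])))
for n,pts in(("top",[(205,203),(363,201)]),):
    for p in pts: print("ridge top rear",ray(n,(290+p[0]/4.6,140+p[1]/4.6),.12).round(4))
for p in [(435,68),(527,130)]: print("ridge side",ray("side",(255+p[0]/5.9,185+p[1]/5.9),.12).round(4))
for p,z in [((150,60),.106),((405,55),.106),((160,380),.106),((420,375),.106)]: print("rail",ray("top",(290+p[0]/4.6,140+p[1]/4.6),z).round(4))
print(ray("top",(352,100),.19), ray("top",(352,103),.19))
E
```

```text
round top [328.6 242.1] [ 4  2 10 11 85] [0.4459 0.1591 0.04  ]
bar top [375.6 240.5] [ 3  3 14  4 55] [0.4495 0.0593 0.04  ]Traceback (most recent call last):
  File "<stdin>", line 6, in <module>
  File "h.py", line 10, in blob
    n,l,s,c=cv2.connectedComponentsWithStats(m);i=1+np.argmax(s[1:,4])
                                                    ~~~~~~~~~^^^^^^^^^
    return _wrapfunc(a, 'argmax', axis=axis, out=out, **kwds)
    return bound(*args, **kwds)
ValueError: attempt to get argmax of an empty sequence
```

Run:
```python
from h import *
t=cv2.imread("pics/top0.png");s=cv2.imread("pics/side0.png")
P={}
for nm,n,im,box,th in(("round","top",t,(320,235,338,250),50),("bar","top",t,(366,236,387,246),50),("round","side",s,(276,230,291,239),70),("bar","side",s,(295,249,307,259),70)):
    c,st=blob(im,box,th);P[nm,n]=ray(n,c,.04);print(nm,n,c.round(1),st,P[nm,n].round(4))
for n in("top","side"):
    v=P["round",n]-P["bar",n];print("dist",np.linalg.norm(v),"yaw",np.degrees(np.arctan2(-v[0],v[1])))
for p in [(205,203),(363,201)]: print("ridge top rear",ray("top",(290+p[0]/4.6,140+p[1]/4.6),.12).round(4))
for p in [(435,68),(527,130)]: print("ridge side",ray("side",(255+p[0]/5.9,185+p[1]/5.9),.12).round(4))
for p,z in [((150,60),.106),((405,55),.106),((160,380),.106),((420,375),.106)]: print("rail",ray("top",(290+p[0]/4.6,140+p[1]/4.6),z).round(4))
print(ray("top",(352,103),.19))
```

```text
round top [328.6 242.1] [ 4  2 10 11 85] [0.4459 0.1591 0.04  ]
bar top [375.6 240.5] [ 3  3 14  4 55] [0.4495 0.0593 0.04  ]
round side [282.4 234.5] [ 2  3 10  4 35] [0.4454 0.1572 0.04  ]
bar side [299.4 253. ] [ 0  0 10  9 34] [0.4492 0.0595 0.04  ]
dist 0.09990571559870466 yaw 2.0630383860710944
dist 0.09779304923955294 yaw 2.209980401078232
ridge top rear [0.5549 0.1468 0.12  ]
ridge top rear [0.5557 0.0778 0.12  ]
ridge side [0.5507 0.1394 0.12  ]
ridge side [0.5518 0.0659 0.12  ]
rail [0.6236 0.1713 0.106 ]
rail [0.6257 0.057  0.106 ]
rail [0.4787 0.1665 0.106 ]
rail [0.481  0.0529 0.106 ]
[0.69996346 0.11338689 0.19      ]
```

Both views agree: yaw is about 2.1° and the sensor spacing is 99.9 mm (given as 100). The balance origin is about (0.5215, 0.1115), and the ridge face is at x≈0.554, so the lid is about 3 cm open. I'll close the fingers, move in behind the ridge and push.

```bash
cat >> h.py <<'E'
yaw=np.radians(2.1);ex=np.array([np.cos(yaw),np.sin(yaw),0]);O=np.array([.5215,.1115,0])
Q=[-np.sin(yaw/2),np.cos(yaw/2),0,0]
def B(x,y,z): return O+ex*x+np.array([-ex[1],ex[0],0])*y+[0,0,z]
def show(m):
    s=sensors.state();print(m,round(s["time_s"],2),s["tcp_pos"].round(4),s["contact_force"].round(2),round(float((s["tcp_pos"]-O)@ex),4))
E
python3 - <<'E'
from h import *
bot.close_gripper();show("closed")
bot.movep(B(.064,0,.17),Q);show("above")
print(bot.move_straight(B(.064,0,.112),feed=.06,until_force=4));show("down")
cv2.imwrite("pics/side1.png",cv2.resize(camera("side")[120:280,235:405],None,fx=3.5,fy=3.5))
E
```

```text
closed 1.45 [0.1265 0.5609 0.1766] [ 0.32  0.03 -0.33] -0.3782
above 3.73 [0.5852 0.1147 0.17  ] [ 0.43  0.4  -0.63] 0.0638
False
down 4.85 [0.5859 0.1138 0.1126] [-0.27 -0.01 -0.08] 0.0645
```

View pics/side1.png

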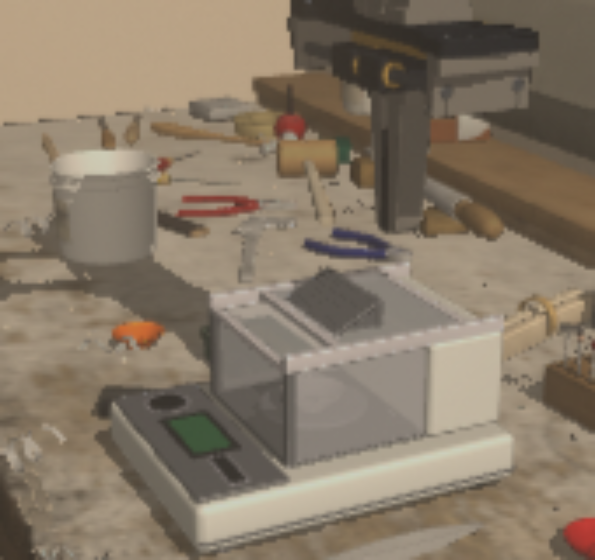

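The fingers appear at crop (400,230), higher than I expected above the lid. I'll compare that with where the TCP should project.

Run:
```python
from h import *
def proj(n,X):
    c=get_calibration(n);T=np.array(c["T"]);p=T[:3,:3].T@(np.array(X)-T[:3,3]);q=np.array(c["intrinsics"])@[p[0],-p[1],-p[2]];return q[:2]/q[2]
s=sensors.state();print(s["tcp_pos"],s["orientation"])
for n in("side","top"): print(n,proj(n,s["tcp_pos"]),[proj(n,B(.034,y,.12)).round(1) for y in(.035,-.035)])
print((proj("side",s["tcp_pos"])-[235,120])*3.5)
a=camera("side");b=camera("top")
cv2.imwrite("pics/both.png",np.hstack([cv2.resize(a[120:280,255:405],None,fx=2.6,fy=2.6),cv2.resize(b[100:260,280:430],None,fx=2.6,fy=2.6)]))
```

```text
[0.58591911 0.11385649 0.11262774] [-1.83437903e-02  9.99831583e-01 -9.08363578e-06  5.57649185e-04]
side [348.13807477 200.95352917] [array([328.6, 195.2]), array([343.9, 204.9])]
top [350.69412665 169.97580056] [array([334.1, 184.5]), array([368.9, 183.2])]
[395.98326168 283.3373521 ]
```

View pics/both.png

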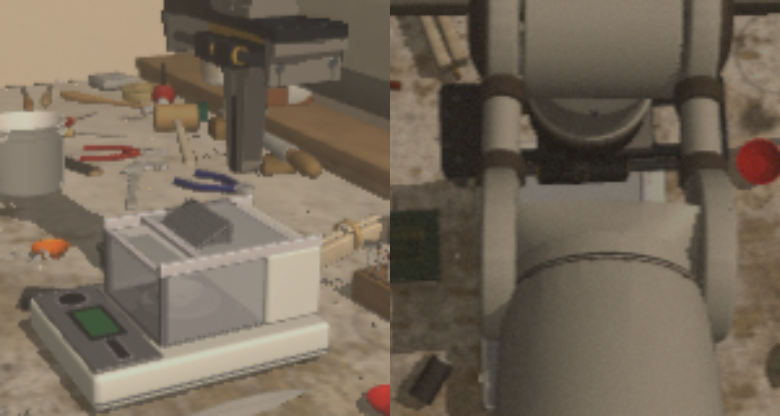

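```bash
python3 - <<'E'
from h import *
def proj(n,X):
    c=get_calibration(n);T=np.array(c["T"]);p=T[:3,:3].T@(np.array(X)-T[:3,3]);q=np.array(c["intrinsics"])@[p[0],-p[1],-p[2]];return (q[:2]/q[2]).round(1)
d=np.array([.22,.976,0])*.055;s=np.array([.1262,.5603,.1757])
print("start tips",proj("side",s+d),proj("side",s-d),"body corner level",proj("side",s+[0,0,.088]))
p=sensors.state()["tcp_pos"]
ey=np.array([-ex[1],ex[0],0])
for dz in(.088,.088+.035): print("body corners top",dz,[proj("top",p+[0,0,dz]+ex*a*.0375+ey*b*.0945) for a in(-1,1) for b in(1,-1)])
for k in (0,.02,.035,.05): print(k,proj("side",p+[0,0,k]))
E
python3 -c "
import cv2;a=cv2.imread('pics/side0.png')[60:160,70:150];cv2.imwrite('pics/st.png',cv2.resize(a,None,fx=5,fy=5))"
```

```text
start tips [128.5 148.8] [115.9 157.1] body corner level [116.3 119.9]
body corners top 0.088 [array([302.4, 180.3]), array([404.4, 176.6]), array([301.4, 141.5]), array([401.8, 137.7])]
body corners top 0.123 [array([301.4, 176.1]), array([407.1, 172.2]), array([300.3, 135.9]), array([404.5, 131.9])]
0 [348.1 201. ]
0.02 [348.3 192.4]
0.035 [348.4 185.8]
0.05 [348.6 179.1]
```

View pics/st.png

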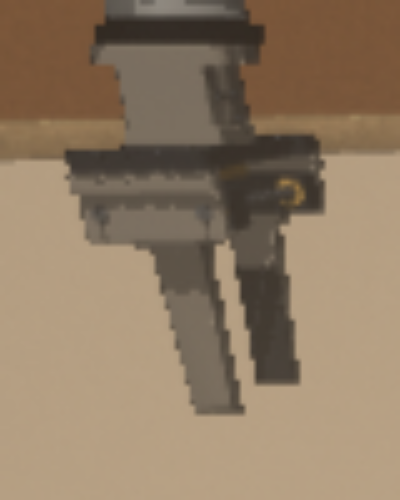

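At the start and here alike, the fingertips show about 35–40 mm higher than the reported TCP, while the top view matches in x and y. I'll descend slowly with a low force guard and check again.

Run:
```python
from h import *
print(bot.move_straight(B(.064,0,.086),feed=.012,until_force=2.5));show("down")
a=camera("side");cv2.imwrite("pics/side2.png",cv2.resize(a[130:240,295:405],None,fx=5,fy=5))
```

```text
False
down 7.32 [0.5855 0.1139 0.0861] [-0.33  0.14 -0.43] 0.0641
```

View pics/side2.png

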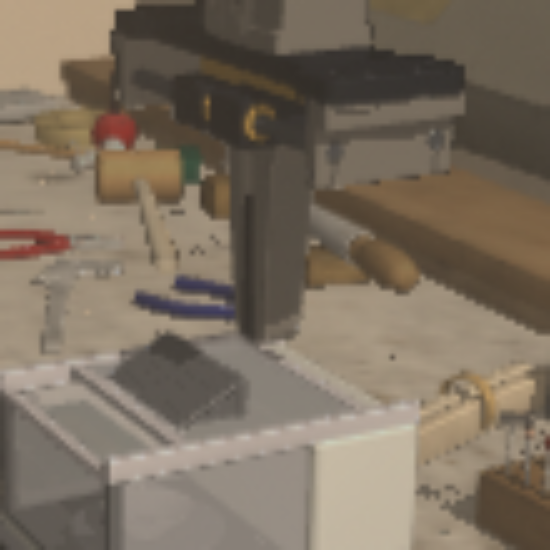

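There was no contact at reported z = 0.086, and the tip at about pixel (350,197) implies a true z of about 0.122. So the tips sit about 36 mm above the reported TCP. A light guarded touch on the glass (z = 0.104) will give the exact offset. Then I'll back off 6 mm and push.

Run:
```python
from h import *
hit=bot.move_straight(B(.064,0,.062),feed=.012,until_force=2.5);show(hit)
z=sensors.state()["tcp_pos"][2]
if hit:
    bot.move_straight(B(.064,0,z+.007),feed=.03);show("up")
    hit=bot.move_straight(B(.0,0,z+.007),feed=.02,until_force=4.5);show(hit)
a=camera("side");cv2.imwrite("pics/side3.png",cv2.resize(a[130:240,295:405],None,fx=5,fy=5))
```

```text
True 8.83 [0.5856 0.1138 0.0664] [0.49 0.42 4.23] 0.0641
up 9.25 [0.5854 0.1138 0.0733] [-0.64 -0.37  0.46] 0.0639
True 11.47 [0.5359 0.1121 0.0734] [ 2.03 -0.3   1.57] 0.0144
```

View pics/side3.png

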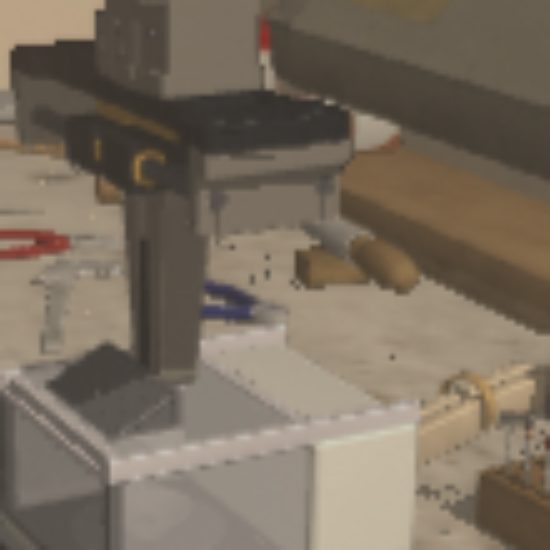

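The tip touched the glass at reported z = 0.0664, which makes the offset 37.6 mm. The push stopped with the face at local x≈0.0044 (0.004 when shut), and the picture shows the lid at the front rail. I'll give one more gentle push to confirm it's seated, then back off, lift and check.

Run:
```python
from h import *
hit=bot.move_straight(B(.004,0,.0734),feed=.012,until_force=4);show(hit)
bot.move_straight(B(.034,0,.0734),feed=.06);show("back")
bot.move_straight(B(.034,0,.17),feed=.15);show("up")
a=camera("side");cv2.imwrite("pics/raw4.png",a);cv2.imwrite("pics/side4.png",cv2.resize(a[185:280,255:390],None,fx=5.9,fy=5.9,interpolation=cv2.INTER_CUBIC))
for nm,box in(("round",(276,230,291,239)),("bar",(295,249,307,259))):
    c,_=blob(a,box,70);print(nm,c.round(1),ray("side",c,.04).round(4))
```

```text
True 11.82 [0.536  0.1121 0.0731] [1.83 0.34 0.67] 0.0145
back 12.28 [0.5552 0.1127 0.073 ] [0.17 0.02 0.42] 0.0337
up 13.07 [0.5547 0.1128 0.1689] [-0.01 -1.21 -0.5 ] 0.0332
round [282.4 234.5] [0.4454 0.1572 0.04  ]
bar [299.4 253.1] [0.4491 0.059  0.04  ]
```

View pics/side4.png

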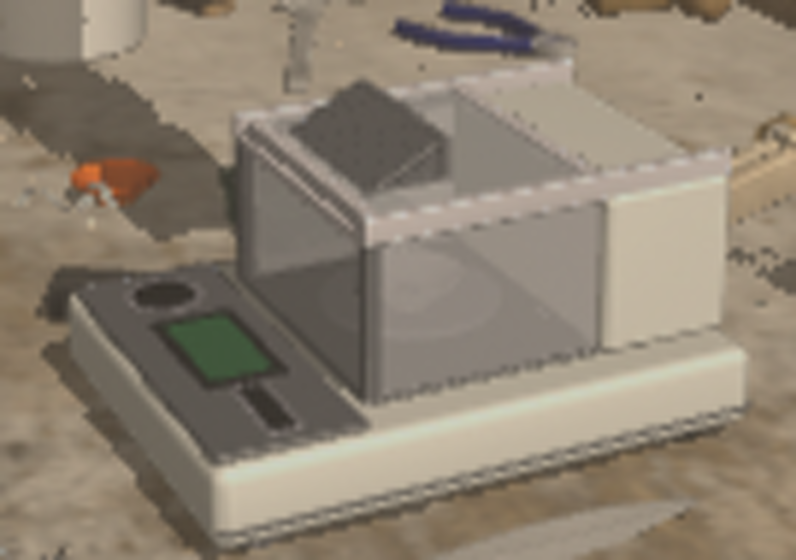

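The lid is against the front rail, with the ridge now at crop (365,80)–(447,145), and the balance hasn't moved. Next is the tare hover.

Run:
```python
from h import *
z=.065-.0376
bot.movep(B(-.074,.05,.17),Q);show("above")
print(bot.move_straight(B(-.074,.05,z),feed=.08,until_force=5));show("hover")
bot.hold(1.8);show("mid");bot.hold(2.0);show("held")
bot.move_straight(B(-.074,.05,z+.2),feed=.15);show("up")
job_done()
```

```text
above 13.68 [0.4453 0.1588 0.1694] [ 0.82  0.48 -0.15] -0.0744
False
hover 15.61 [0.4461 0.1588 0.0278] [-0.14  0.4   0.67] -0.0736
mid 17.41 [0.4457 0.1588 0.0274] [-0.14  0.81 -0.8 ] -0.074
held 19.41 [0.4457 0.1588 0.0274] [-0.23 -0.97  0.15] -0.074
up 20.89 [0.4451 0.1587 0.2263] [-0.38  0.7  -0.4 ] -0.0746
the job is handed in; nothing more can be done
```

I pushed the lid fully shut, held the fingertips about 25 mm above the round sensor for 3.8 s without touching, lifted 20 cm away and handed the job in at 20.9 s; the real fingertips sat 37.6 mm above the reported tool point, so I set heights from a light touch on the lid glass (about 4 N).

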